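# Brace the square jar in the vise and twist its tight cap off

### The arm

A 6-joint arm with a two-finger parallel gripper is mounted at the origin on the work surface. World frame = base frame: x ahead of the robot, y to its left, z up, the work surface at z = 0. Lengths are in m, angles in rad, forces in N, time in s.
With the tool pointing down it reaches from about 0.35 to 0.8 m from the base axis. Payload 7.3 kg.
Tool frame: the origin (TCP) lies where the fingers leave the gripper's body, on its centre line; the fingertips stand 73 mm ahead of it and the grasp point (between the pads) lies 54 mm ahead of it (env.grasp_offset is the z of the grasp point in the tool frame, in m); z points along the fingers, y is the line along which they close (so a half turn about z gives the same grasp; the last joint's range is limited). The gripper opens to 85 mm and grips with 20 to 120 N. Pads are 22 mm wide; open, the fingers measure 114 mm over their backs; the gripper's body (76 mm by 85 mm) begins 54 mm behind the grasp point. The pads swing forward as they close: fully open they stand 13 mm farther back than shut.
Start: joints at [1.171, 0.342, 1.524, -0, 1.275, -0.146], TCP at [0.132, 0.508, 0.304] pointing down, gripper open.
Joint ranges: [-2.53, 2.53], [-0.77, 2.02], [0.04, 2.7], [-1, 4.14], [0.28, 2.66], [-3.11, 3.11]. Speed limits (rad/s): [2.57, 2.57, 3.14, 3.14, 3.14, 3.14].

### API

Orientations are given as a rotation vector (axis times angle).
In Python, from cell import readout, imaging, hand_in, nets, env gives the robot as it stands. The module is installed in compiled form; this text tells all that it offers.
- The arm moves only by the tool carry_out, never from a script. Its argument "motion" is a list of rows, each an object of numbers: "rx", "ry", "rz": the turn, a rotation vector about the tool's x, y, z in degrees; "x", "y", "z": the shift along the tool's x, y, z in m; "hand": the finger opening in m, from 0 to 0.0854. A call has 1 to 12 rows; each row shifts and turns the commanded pose from where the row before left it, along the tool's axes as they then stand; what a row does not reach is not made up. A row lasts 1/12 s, in which the tool goes at most 41.7 mm and 7.16 degrees, less where a joint would pass 70% of its speed; a pose out of reach is approached as far as the arm can. A call with a gripper value outside its range is refused whole. The fingers move at their own pace and stop on an object; "grip_force" is the grip in N (left out, the last holds). Time passes only in rows, so rows that do not move let the fingers close. It gives the time, the measured TCP pose, the force, the opening and the grip force at its end, in the units of the state.
- readout.observe(): the state, without advancing time (a new reading comes with each control period).
- imaging.snapshot(name): name is "side" or "top"; returns the picture (420x560x3 uint8, red, green, blue); there is no depth.
- imaging.camera_model(name): a dict with "K" (3x3 intrinsics, pixels), "pose" (4x4, takes a point from camera to world coordinates). Camera axes: x right, y down, z forward; pixel columns grow to the right and rows downward; lengths in m; the calibration is good to about 2 mm. A picture is of the moment at which its call begins. camera_model takes no time and is no camera call.
- hand_in(): hands the job in; it is judged then, once.
Trained networks look in the newest picture that a camera, given by its name, has taken for a name from the list of things; names that differ only in an ending like _2 or _b are one class to them, and where a whole thing is asked for, a point or a joint stands for the part that bears it (a point fixed in the world has none). Each returns a list of dicts, best first, with "score" (0 to 1); they miss things now and then, are a little off and sometimes report something else, mostly with a low value. They report only what shows in the picture. A call takes as long as a camera call. They do not tell look-alikes from the thing itself.
- nets.recognise(camera, name): "position" ([x, y, z] in m, in the coordinates of the camera as it stood for that picture, good to about 4 mm: the middle of the surface that is visible of it).
- nets.cut_out(camera, name): "mask" (420x560 bool, what is visible of it).
- nets.pinpoint(camera, name): "position" ([x, y, z] in m, in the coordinates of the camera as it stood for that picture, good to about 4 mm: a listed point, or the origin of a listed thing).
The state is a dict: "time_s": time; "joint_positions": joint angles; "dq": joint speeds; "tau": joint torques, N m; "tool_pos": TCP position; "tool_rot": TCP orientation; "ft_force": force on the tool from outside, world axes, zero at the start; "ft_torque": the same for the moment, N m; "width": opening from 0.0 (shut) to 1.0 (fully open); "finger_force": force on a finger pad.
Only numpy, scipy, OpenCV 4.12 (cv2) and the standard library are available. Lean on these libraries where they do the work, as an engineer would, in place of code of your own. Each camera call takes 0.05 s, during which the arm holds its last target. There are 200 camera calls.

### The job

Slide the jaw of the blue jar vise by its orange tab up against the square jar so that the jar is clamped between both jaws; then twist the tight red cap anticlockwise until it just comes free, turning no farther than needed, with the jar staying clamped. Lift the cap straight up and finish while holding it level in the gripper just above the jar's mouth, a few centimetres clear; do not put it down or let go, and leave the other kitchen things where they are.

Things in the scene. Friction and masses are not known exactly. Their poses are not given: they have to be found in the camera images.
- vise: Blue jar vise bolted down: base plate 270 x 100 x 12 mm, fixed blue jaw 90 mm wide, 72 mm high at its +x end. Origin on the counter under the middle of the opening; +x points from sliding to fixed jaw (roughly away from the robot), z up. Fixed jaw's face at x = +55 mm, sliding jaw's face at x = -55 mm + jaw, both parallel to y.
- jaw (a joint): Travel (m) of the aluminium sliding jaw along the vise's +x. 0: fully open, faces 110 mm apart. 0.040 to 0.042: clamped, the 70 mm jar touching both jaws (it slides and squares up as it is pushed; 0.0375 or more counts as clamped). About 10 N of drag resists and keeps the jaw where it is left; pushing some 10 N beyond that is firm enough.
- jaw_tab (a point): Top of the upright orange tab by which the sliding jaw is moved, 100 mm above the counter. The tab measures 14 mm along the vise's y (pinch it across this) and 22 mm along x, and is 86 mm tall, its lowest 14 mm on the arm of the jaw. It stands 63 mm in front of the sliding jaw's face (towards -x of the vise) and moves with it.
- jar: Loose green glass jar, about 0.45 kg, square body 70 x 70 mm, 66 mm high, round neck above. Origin at the centre of its underside, which stands on the base plate 12 mm above the counter; x and y square to its sides, z up. Starts between the open jaws, a few degrees askew. Mouth 88 mm above the origin. Unless clamped it turns along with the cap.
- cap: Round red twist-off cap, 60 mm diameter, 26 mm high, 60 g, white bar on top along its +x. Origin at the centre of its lower edge, z up. Closed, its origin is 73 mm above the jar's (top 111 mm above the counter, lower edge 7 mm above the jar's shoulder), x along the jar's x. Lugs inside hold it down until turned 0.85 rad anticlockwise from above; it then lifts straight off. Grip across it near the top.
- thread (a joint): Unscrewing turn (rad) of the white collar on the jar's neck that the cap drags round: 0 tight, growing as the cap turns anticlockwise seen from above, following it with up to 0.05 rad of play. About 0.4 N m of friction resists. At 0.85 the threads are disengaged; beyond 1.35 is too far. Keeps its value once the cap is off.
- saucer0: Lowest of a stack of three melamine saucers, 124 mm diameter, each 15 mm high. Bystander.
- saucer1: Middle saucer. Bystander.
- saucer2: Top saucer; the stack is 26 mm high. Bystander.
- strainer: Stainless strainer bowl, 144 mm diameter, 60 mm high, with a handle reaching 190 mm along its +x. Bystander.
- brush: Silicone brush lying on the oval wooden chopping board (340 x 200 x 18 mm). Bystander.
- clip_jar: Round clear glass jar with clip-top lid, 90 mm diameter, 130 mm high. Bystander.
There are look-alikes about, which are no part of the job. Of the things that look like the cap, the middle-sized one is meant.

How it is judged:
On the way, in this order (a step that is already met when the one before it is completed fails the run):
1. the jar is clamped between both jaws, upright and square, with the cap still tight (value of joint jaw above 0.0375 m and z of jar in the frame of vise below 0.017 m and angle between jar's own z axis and vertical below 0.08 rad and angle between the x axis of jar and the x axis of vise, either way round below 0.1 rad and value of joint thread below 0.15 rad), for 0.2 s.
2. the cap is unscrewed until the threads let go, the jar still clamped (value of joint jaw above 0.0375 m and z of jar in the frame of vise below 0.017 m and angle between jar's own z axis and vertical below 0.08 rad and angle between the x axis of jar and the x axis of vise, either way round below 0.1 rad and value of joint thread above 0.75 rad), for 0.1 s.
At the end, for the whole second after the job is handed in: Cap held still by the fingers (>2 N), level to 0.2 rad, within 25 mm of the jar axis, 15 to 75 mm above its closed height, touching neither jar nor vise; collar past 0.75 rad; jar down on the vise base (5 mm), upright (0.08 rad), square (0.1 rad), jaw at 0.0375 or more (all of step 2 and z of cap in the frame of jar between 0.088 and 0.148 m and horizontal distance between cap and jar below 0.025 m and angle between cap's own z axis and vertical below 0.2 rad and linear speed of cap below 0.03 m/s and contact force between the fingers and cap above 2 N and contact force between cap and jar below 0.2 N and contact force between cap and vise below 0.2 N); the arm keeps its last pose, push and grip.
It fails at once if the cap is turned far past the point where it comes free (collar beyond 1.35 rad) (value of joint thread above 1.35 rad).
It fails at once if the jar is pulled up out of the vise or tipped (z of jar in the frame of vise above 0.027 m or angle between jar's own z axis and vertical above 0.25 rad).
It fails at once if a saucer, the strainer, the brush or the clip-top jar is moved by more than 30 mm (distance of any of saucer0, saucer1, saucer2, strainer, brush, clip_jar from where it was at the start of the episode above 0.03 m).
It also fails if it takes over 45 s, if anything falls off the work surface, if the arm or the gripper's body presses on something with over 40 N, if the wrist force passes 120 N, or if a joint passes its speed limit or range.

## Working session

There is one attempt and no reset: what is moved stays moved. The work goes in short steps, Python scripts to look and compute and a tool call to move; the robot and the scene stay as the last step left them, time stands still between calls to the robot, and variables do not carry over. Pictures are saved under pics/ and viewed, at most 10 in all, crops included, and the job is handed in when it is done.

Besides the shell and the picture viewer there is one more tool, called after "Request:" in YAML: its name, and indented under it one key for each argument. carry_out: Moves the arm, as the interface text tells. Its arguments: {"type":"object","properties":{"motion":{"type":"array","items":{"type":"object","properties":{"rx":{"type":"number"},"ry":{"type":"number"},"rz":{"type":"number"},"x":{"type":"number"},"y":{"type":"number"},"z":{"type":"number"},"hand":{"type":"number"}}}},"grip_force":{"type":"number"}},"required":["motion"]}

```bash
mkdir -p pics
cat > h.py <<'E'
import numpy as np,cv2
from scipy.spatial.transform import Rotation as R
from cell import readout, imaging, hand_in, nets, env
def w(cam,p):
    T=np.array(imaging.camera_model(cam)["pose"]);return T[:3,:3]@np.array(p)+T[:3,3]
def find(cam,names,f="pinpoint"):
    for n in names:
        for d in getattr(nets,f)(cam,n)[:4]: print(cam,f,n,round(d["score"],2),w(cam,d["position"]).round(4))
def snap(cam,fn):
    im=imaging.snapshot(cam);cv2.imwrite(f"pics/{fn}.png",im[:,:,::-1]);return im
def pix(cam,p):
    m=imaging.camera_model(cam);T=np.linalg.inv(np.array(m["pose"]));q=np.array(m["K"])@(T[:3,:3]@np.array(p)+T[:3,3]);return q[:2]/q[2]
def st():
    s=readout.observe();print({k:np.round(s[k],4) for k in ("time_s","tool_pos","tool_rot","ft_force","width","finger_force","joint_positions")});return s
E
python3 - <<'E'
from h import *
a=snap("top","t0");b=snap("side","s0")
for c in("top","side"):
    find(c,["vise","jaw_tab","jar","cap"]); print(np.round(imaging.camera_model(c)["pose"],3).tolist())
st()
E
```

```text
top pinpoint vise 0.61 [ 0.6205 -0.0367  0.0029]
top pinpoint vise 0.6 [ 0.5886 -0.4211  0.0017]
top pinpoint jaw_tab 0.81 [ 0.5131 -0.0545  0.1022]
top pinpoint jar 0.51 [ 0.6286 -0.0432  0.0127]
top pinpoint cap 0.96 [0.5746 0.1107 0.0019]
top pinpoint cap 0.6 [ 0.6312 -0.0442  0.0874]
top pinpoint cap 0.53 [ 0.6449 -0.1761  0.0009]
[[0.026, -0.985, 0.17, 0.232], [-1.0, -0.025, 0.006, 0.023], [-0.001, -0.17, -0.985, 1.47], [0.0, 0.0, 0.0, 1.0]]
side pinpoint vise 0.92 [ 0.6246 -0.0399  0.001 ]
side pinpoint vise 0.56 [ 0.3776 -0.3855  0.0025]
side pinpoint jaw_tab 0.6 [ 0.5138 -0.0581  0.0988]
side pinpoint jaw_tab 0.37 [ 0.6233  0.3491 -0.0009]
side pinpoint jaw_tab 0.28 [ 0.375  -0.3845  0.0104]
side pinpoint jar 0.74 [ 0.6281 -0.0434  0.0119]
side pinpoint cap 0.77 [ 0.6327 -0.0441  0.0851]
side pinpoint cap 0.7 [0.5821 0.1109 0.0041]
side pinpoint cap 0.45 [ 0.6489 -0.1781 -0.0015]
[[0.684, -0.38, 0.623, -0.464], [-0.729, -0.335, 0.597, -0.863], [-0.018, -0.862, -0.506, 0.863], [0.0, 0.0, 0.0, 1.0]]
{'time_s': np.float64(0.5), 'tool_pos': array([0.1318, 0.5082, 0.3039]), 'tool_rot': array([-3.9760e-01, -3.1163e+00, -1.0000e-04]), 'ft_force': array([-0.0494, -0.9411, -1.04  ]), 'width': np.float64(0.9971), 'finger_force': np.float64(0.0), 'joint_positions': array([ 1.171 ,  0.342 ,  1.5241,  0.    ,  1.2754, -0.146 ])}
```

Run:
```python
import cv2,numpy as np
a=cv2.imread("pics/t0.png");b=cv2.imread("pics/s0.png")
from h import pix
u,v=pix("top",[.6,-.03,.05]).astype(int);print(u,v)
c=cv2.resize(a[v-75:v+75,u-100:u+100],(800,600),interpolation=cv2.INTER_CUBIC);cv2.imwrite("pics/t0c.png",c)
```

```text
300 176
```

View pics/s0.png

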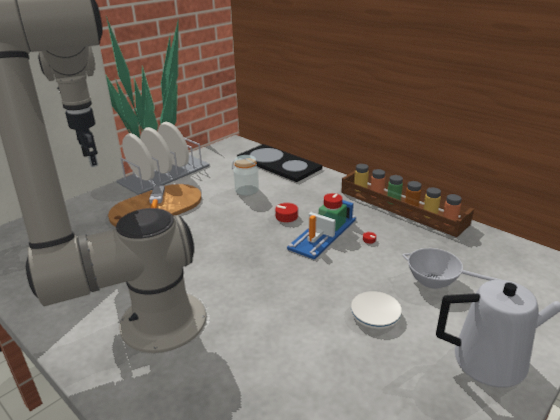

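View pics/t0c.png

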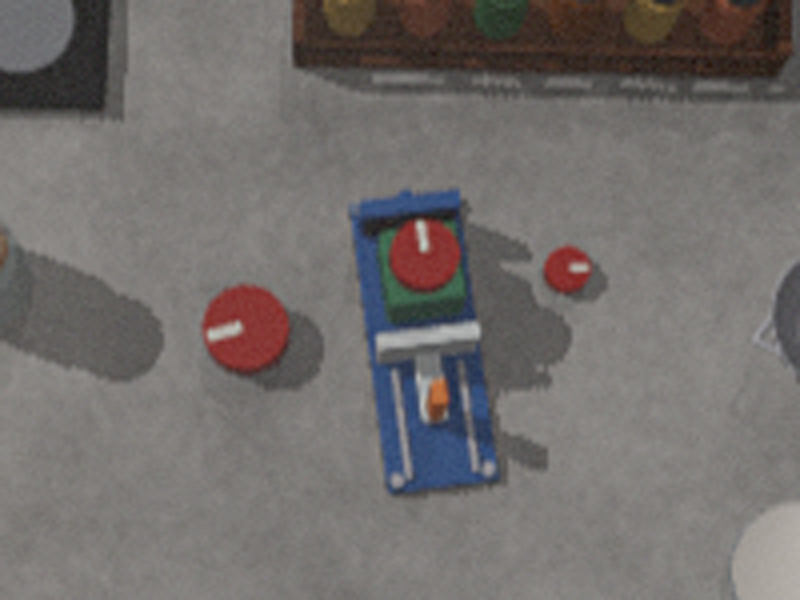

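The red cap on the green jar (crop 425,255) is mid-sized, between a large one at (246,328) and a small one at (568,269). The vise yaw is about +8°, and the tab is at crop (437,400). I'll refine these by two-view triangulation.

```bash
cat >> h.py <<'E'
def P(cam):
    m=imaging.camera_model(cam);return np.array(m["K"])@np.linalg.inv(np.array(m["pose"]))[:3]
def plane(cam,uv,z):
    p=P(cam);H=np.c_[p[:,0],p[:,1],p[:,2]*z+p[:,3]];q=np.linalg.solve(H,[*uv,1]);return q[:2]/q[2]
def blob(cam,im,hs,near):
    hsv=cv2.cvtColor(im,cv2.COLOR_RGB2HSV);m=np.zeros(hsv.shape[:2],np.uint8)
    for a,b in hs: m|=cv2.inRange(hsv,(a,130,60),(b,255,255))
    n,l,s,c=cv2.connectedComponentsWithStats(m);u=pix(cam,near)
    i=min((i for i in range(1,n) if s[i,4]>8),key=lambda i:np.hypot(*(c[i]-u)));return l==i,c[i],s[i]
E
python3 - <<'E'
from h import *
ims={c:imaging.snapshot(c) for c in("top","side")}
for nm,hs,near in(("tab",[(6,18)],[.5135,-.056,.09]),("cap",[(0,5),(172,180)],[.63,-.044,.1])):
    uv=[]
    for c in ims:
        m,ce,s=blob(c,ims[c],hs,near);uv.append(ce);print(nm,c,ce.round(1),s)
    X=cv2.triangulatePoints(P("top"),P("side"),*[np.array(x)[:,None] for x in uv]);print(nm,(X[:3]/X[3]).T.round(4), "top-plane .11:",plane("top",uv[0],.105 if nm=="cap" else .09))
f=lambda x,y:(200+x/4,101+y/4)
for a,b in(((362,250),(390,490)),((466,250),(497,480)),((395,370),(408,478)),((463,365),(477,465)),((390,490),(497,480))):
    p,q=plane("top",f(*a),.012),plane("top",f(*b),.012);d=p-q;print(p.round(4),q.round(4),np.degrees(np.arctan2(d[1],d[0])).round(1))
find("top",["jaw_tab","cap","vise"]);find("side",["jaw_tab","cap","vise"])
E
```

```text
tab top [309.1 200.2] [307 196   5   9  33]
tab side [311.8 226.9] [309 216   7  25 124]
tab [[ 0.512  -0.0592  0.0612]] top-plane .11: [ 0.50674308 -0.05800652]
cap top [305.8 164.8] [298 156  17  18 212]
cap side [332.3 200.9] [324 194  18  15 220]
cap [[ 0.6288 -0.0447  0.0967]] top-plane .11: [ 0.62649494 -0.04433767]
[0.6569 0.0072] [ 0.4365 -0.0227] 7.7
[ 0.6593 -0.0878] [ 0.4479 -0.1178] 8.1
[ 0.5458 -0.0251] [ 0.4477 -0.0385] 7.8
[ 0.5519 -0.0863] [ 0.461  -0.0999] 8.5
[ 0.4365 -0.0227] [ 0.4479 -0.1178] 96.8
top pinpoint jaw_tab 0.87 [ 0.5103 -0.0573  0.1032]
top pinpoint cap 0.88 [0.5788 0.1115 0.0029]
top pinpoint cap 0.71 [ 0.6322 -0.0459  0.0873]
top pinpoint cap 0.45 [ 0.6443 -0.1802  0.0017]
top pinpoint vise 0.63 [ 0.6215 -0.0411  0.0028]
side pinpoint jaw_tab 0.86 [ 0.5131 -0.0572  0.1002]
side pinpoint cap 0.94 [0.5837 0.1105 0.0019]
side pinpoint cap 0.64 [ 0.6331 -0.0437  0.0819]
side pinpoint cap 0.54 [ 0.6486 -0.1775  0.0014]
side pinpoint vise 0.88 [ 0.6239 -0.0387  0.0025]
```

Request:
carry_out:
  motion:
    - {"rz": -2, "hand": 0.0854}
    - {"hand": 0.0854}

```text
schema error: expected keys rx, ry, rz, x, y, z, hand
```

Request:
carry_out:
  motion:
    - {"x": -0.025, "y": -0.022, "z": 0, "rx": 0, "ry": 0, "rz": 0, "hand": 0.0854}
    - {"x": -0.025, "y": -0.022, "z": 0, "rx": 0, "ry": 0, "rz": 0, "hand": 0.0854}
    - {"x": -0.025, "y": -0.022, "z": 0, "rx": 0, "ry": 0, "rz": 0, "hand": 0.0854}
    - {"x": -0.025, "y": -0.022, "z": 0, "rx": 0, "ry": 0, "rz": 0, "hand": 0.0854}
    - {"x": -0.025, "y": -0.022, "z": 0, "rx": 0, "ry": 0, "rz": 0, "hand": 0.0854}
    - {"x": -0.025, "y": -0.022, "z": 0, "rx": 0, "ry": 0, "rz": 0, "hand": 0.0854}
    - {"x": -0.025, "y": -0.022, "z": 0, "rx": 0, "ry": 0, "rz": 0, "hand": 0.0854}
    - {"x": -0.025, "y": -0.022, "z": 0, "rx": 0, "ry": 0, "rz": 0, "hand": 0.0854}
    - {"x": -0.025, "y": -0.022, "z": 0, "rx": 0, "ry": 0, "rz": 0, "hand": 0.0854}
    - {"x": -0.025, "y": -0.022, "z": 0, "rx": 0, "ry": 0, "rz": 0, "hand": 0.0854}
    - {"x": -0.025, "y": -0.022, "z": 0, "rx": 0, "ry": 0, "rz": 0, "hand": 0.0854}
    - {"x": -0.025, "y": -0.022, "z": 0, "rx": 0, "ry": 0, "rz": 0, "hand": 0.0854}

```text
time_s: 1.9
tool_pos: [0.3565, 0.1758, 0.3042]
tool_rot: [0.398, 3.116, 0.001]
ft_force: [0.7, 1.5, 0.9]
width: 1.0
finger_force: 0.0
```

Request:
carry_out:
  motion:
    - {"x": -0.025, "y": -0.022, "z": 0, "rx": 0, "ry": 0, "rz": 0, "hand": 0.0854}
    - {"x": -0.025, "y": -0.022, "z": 0, "rx": 0, "ry": 0, "rz": 0, "hand": 0.0854}
    - {"x": -0.025, "y": -0.022, "z": 0, "rx": 0, "ry": 0, "rz": 0, "hand": 0.0854}
    - {"x": -0.025, "y": -0.022, "z": 0, "rx": 0, "ry": 0, "rz": 0, "hand": 0.0854}
    - {"x": -0.025, "y": -0.022, "z": 0, "rx": 0, "ry": 0, "rz": 0, "hand": 0.0854}
    - {"x": -0.025, "y": -0.022, "z": 0, "rx": 0, "ry": 0, "rz": 0, "hand": 0.0854}
    - {"x": -0.025, "y": -0.022, "z": 0.02, "rx": 0, "ry": 0, "rz": 0, "hand": 0.0854}
    - {"x": -0.025, "y": -0.022, "z": 0.02, "rx": 0, "ry": 0, "rz": 0, "hand": 0.0854}
    - {"x": 0, "y": 0, "z": 0.02, "rx": 0, "ry": 0, "rz": -6, "hand": 0.0854}
    - {"x": 0, "y": 0, "z": 0.02, "rx": 0, "ry": 0, "rz": -6, "hand": 0.0854}
    - {"x": 0, "y": 0, "z": 0.02, "rx": 0, "ry": 0, "rz": -6, "hand": 0.0854}
    - {"x": 0, "y": 0, "z": 0, "rx": 0, "ry": 0, "rz": -4.6, "hand": 0.0854}

```text
time_s: 2.9
tool_pos: [0.5036, -0.0432, 0.2001]
tool_rot: [0.227, -3.127, -0.003]
ft_force: [-0.4, 0.8, -0.2]
width: 0.995
finger_force: 0.0
```

```bash
cat >> h.py <<'E'
def go(target,ang=None):
    s=st();r=R.from_rotvec(s["tool_rot"]).as_matrix();print("tool y angle",np.degrees(np.arctan2(r[1,1],r[0,1])).round(2),"zaxis",r[:,2].round(4))
    print("shift tool",(r.T@(np.array(target)-s["tool_pos"])).round(4))
E
python3 -c "
from h import *
go([.511,-.0575,.136])"
```

```text
{'time_s': np.float64(2.9), 'tool_pos': array([ 0.5036, -0.0432,  0.2001]), 'tool_rot': array([ 0.2273, -3.1268, -0.0035]), 'ft_force': array([-0.4072,  0.7801, -0.2306]), 'width': np.float64(0.9947), 'finger_force': np.float64(0.0), 'joint_positions': array([-2.3740e-01,  4.2080e-01,  1.7198e+00,  1.0000e-04,  1.0079e+00,
       -1.9534e+00])}
tool y angle 98.32 zaxis [-0.0067  0.0017 -1.    ]
shift tool [-0.0057 -0.0154  0.064 ]
```

Request:
carry_out:
  motion:
    - {"x": -0.003, "y": -0.008, "z": 0, "rx": 0, "ry": 0, "rz": 0, "hand": 0.0854}
    - {"x": -0.003, "y": -0.0075, "z": 0, "rx": 0, "ry": 0, "rz": 0, "hand": 0.0854}
    - {"x": 0, "y": 0, "z": 0.016, "rx": 0, "ry": 0, "rz": 0, "hand": 0.0854}
    - {"x": 0, "y": 0, "z": 0.016, "rx": 0, "ry": 0, "rz": 0, "hand": 0.0854}
    - {"x": 0, "y": 0, "z": 0.016, "rx": 0, "ry": 0, "rz": 0, "hand": 0.0854}
    - {"x": 0, "y": 0, "z": 0.016, "rx": 0, "ry": 0, "rz": 0, "hand": 0.0854}
    - {"x": 0, "y": 0, "z": 0, "rx": 0, "ry": 0, "rz": 0, "hand": 0.0854}

```text
time_s: 3.48
tool_pos: [0.513, -0.0582, 0.1382]
tool_rot: [0.216, -3.131, -0.001]
ft_force: [-0.5, -0.1, -0.4]
width: 0.996
finger_force: 0.0
```

```bash
python3 -c "
from h import *
go([.511,-.0575,.136])
a=snap('top','t1');b=snap('side','s1')
cv2.imwrite('pics/c1.png',np.hstack([cv2.resize(x[v-60:v+40,u-50:u+50],(400,400),interpolation=cv2.INTER_CUBIC) for x,u,v in((a,309,200),(b,315,225))])[:,:,::-1])"
```

```text
{'time_s': np.float64(3.4833), 'tool_pos': array([ 0.513 , -0.0582,  0.1382]), 'tool_rot': array([ 2.1610e-01, -3.1315e+00, -1.4000e-03]), 'ft_force': array([-0.4795, -0.0726, -0.4155]), 'width': np.float64(0.9964), 'finger_force': np.float64(0.0), 'joint_positions': array([-0.2616,  0.5237,  1.7551, -0.    ,  0.8656, -1.9701])}
tool y angle 97.9 zaxis [-2.7e-03  7.0e-04 -1.0e+00]
shift tool [0.0019 0.001  0.0022]
```

View pics/c1.png

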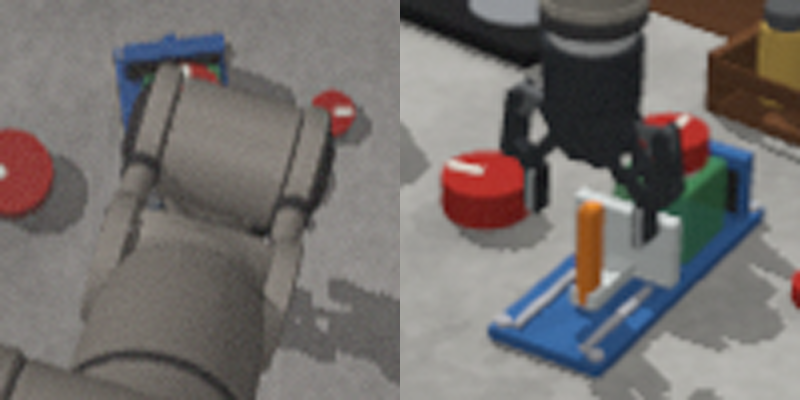

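The tab (590,250 in the right-hand panel) stands between the two fingertips (540,205 and 650,240). I'll close on it.

Request:
carry_out:
  grip_force: 60
  motion:
    - {"x": 0.002, "y": 0.0005, "z": 0.004, "rx": 0, "ry": 0, "rz": 0, "hand": 0.06}
    - {"x": 0, "y": 0, "z": 0, "rx": 0, "ry": 0, "rz": 0, "hand": 0.03}
    - {"x": 0, "y": 0, "z": 0, "rx": 0, "ry": 0, "rz": 0, "hand": 0.005}
    - {"x": 0, "y": 0, "z": 0, "rx": 0, "ry": 0, "rz": 0, "hand": 0.005}
    - {"x": 0, "y": 0, "z": 0, "rx": 0, "ry": 0, "rz": 0, "hand": 0.005}
    - {"x": 0, "y": 0, "z": 0, "rx": 0, "ry": 0, "rz": 0, "hand": 0.005}
    - {"x": 0, "y": 0, "z": 0, "rx": 0, "ry": 0, "rz": 0, "hand": 0.005}
    - {"x": 0, "y": 0, "z": 0, "rx": 0, "ry": 0, "rz": 0, "hand": 0.005}

```text
time_s: 4.25
tool_pos: [0.5119, -0.0597, 0.1366]
tool_rot: [-0.222, 3.132, -0.006]
ft_force: [-1.9, -12.1, 3.0]
width: 0.155
finger_force: 60.0
```

Request:
carry_out:
  motion:
    - {"x": -0.002, "y": -0.001, "z": 0, "rx": 0, "ry": 0, "rz": 0, "hand": 0.005}
    - {"x": -0.004, "y": -0.0005, "z": 0, "rx": 0, "ry": 0, "rz": 0, "hand": 0.005}
    - {"x": -0.004, "y": 0, "z": 0, "rx": 0, "ry": 0, "rz": 0, "hand": 0.005}
    - {"x": -0.004, "y": 0, "z": 0, "rx": 0, "ry": 0, "rz": 0, "hand": 0.005}
    - {"x": -0.004, "y": 0, "z": 0, "rx": 0, "ry": 0, "rz": 0, "hand": 0.005}
    - {"x": -0.004, "y": 0, "z": 0, "rx": 0, "ry": 0, "rz": 0, "hand": 0.005}
    - {"x": 0, "y": 0, "z": 0, "rx": 0, "ry": 0, "rz": 0, "hand": 0.005}

```text
time_s: 4.83
tool_pos: [0.5326, -0.0568, 0.1366]
tool_rot: [0.222, -3.131, 0.002]
ft_force: [-7.4, -5.5, 8.6]
width: 0.153
finger_force: 61.2
```

Request:
carry_out:
  motion:
    - {"x": -0.003, "y": -0.0005, "z": 0, "rx": 0, "ry": 0, "rz": 0, "hand": 0.005}
    - {"x": -0.003, "y": 0, "z": 0, "rx": 0, "ry": 0, "rz": 0, "hand": 0.005}
    - {"x": -0.003, "y": 0, "z": 0, "rx": 0, "ry": 0, "rz": 0, "hand": 0.005}
    - {"x": -0.003, "y": 0, "z": 0, "rx": 0, "ry": 0, "rz": 0, "hand": 0.005}
    - {"x": -0.002, "y": 0, "z": 0, "rx": 0, "ry": 0, "rz": 0, "hand": 0.005}
    - {"x": 0, "y": 0, "z": 0, "rx": 0, "ry": 0, "rz": 0, "hand": 0.005}

```text
time_s: 5.33
tool_pos: [0.5454, -0.0549, 0.1366]
tool_rot: [0.222, -3.129, 0.001]
ft_force: [-12.0, -3.6, 11.4]
width: 0.155
finger_force: 61.5
```

Request:
carry_out:
  motion:
    - {"x": -0.002, "y": 0, "z": 0, "rx": 0, "ry": 0, "rz": 0, "hand": 0.005}
    - {"x": -0.002, "y": 0, "z": 0, "rx": 0, "ry": 0, "rz": 0, "hand": 0.005}
    - {"x": -0.001, "y": 0, "z": 0, "rx": 0, "ry": 0, "rz": 0, "hand": 0.005}
    - {"x": 0, "y": 0, "z": 0, "rx": 0, "ry": 0, "rz": 0, "hand": 0.005}

```text
time_s: 5.67
tool_pos: [0.5479, -0.0545, 0.1365]
tool_rot: [0.223, -3.122, 0.001]
ft_force: [-23.1, -5.6, 19.2]
width: 0.152
finger_force: 62.9
```

Request:
carry_out:
  motion:
    - {"x": -0.002, "y": 0, "z": 0, "rx": 0, "ry": 0, "rz": 0, "hand": 0.005}
    - {"x": -0.001, "y": 0, "z": 0, "rx": 0, "ry": 0, "rz": 0, "hand": 0.005}
    - {"x": 0, "y": 0, "z": 0, "rx": 0, "ry": 0, "rz": 0, "hand": 0.005}
    - {"x": 0, "y": 0, "z": 0, "rx": 0, "ry": 0, "rz": 0, "hand": 0.005}

```text
time_s: 6.0
tool_pos: [0.5483, -0.0545, 0.1364]
tool_rot: [0.223, -3.116, 0.0]
ft_force: [-32.7, -10.9, 25.9]
width: 0.155
finger_force: 63.9
```

```bash
python3 -c "
from h import *
a=snap('top','t2');b=snap('side','s2')
find('side',['jaw_tab','cap','jar'])
cv2.imwrite('pics/c2.png',cv2.resize(b[170:260,280:370],(600,600),interpolation=cv2.INTER_CUBIC)[:,:,::-1])"
```

```text
side pinpoint jaw_tab 0.7 [ 0.5509 -0.0507  0.099 ]
side pinpoint jaw_tab 0.6 [0.3232 0.4968 0.0155]
side pinpoint cap 0.9 [0.5818 0.1104 0.0033]
side pinpoint cap 0.7 [ 6.509e-01 -1.789e-01  1.000e-04]
side pinpoint cap 0.53 [ 0.6463 -0.0412  0.0838]
side pinpoint jar 0.65 [ 0.6414 -0.0431  0.012 ]
```

View pics/c2.png

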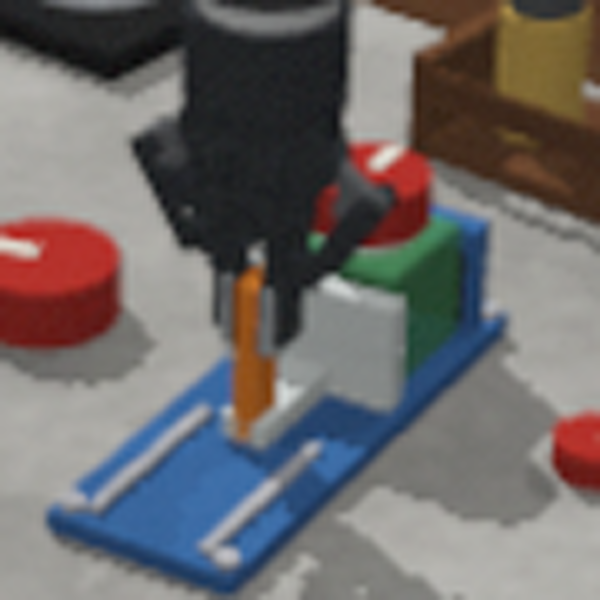

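The jar is against both jaws: the green body meets the aluminium face at crop (355,340) and the blue jaw at (475,265), and it sits square. I'll release the tab and go up.

Request:
carry_out:
  motion:
    - {"x": 0, "y": 0, "z": 0, "rx": 0, "ry": 0, "rz": 0, "hand": 0.06}
    - {"x": 0, "y": 0, "z": 0, "rx": 0, "ry": 0, "rz": 0, "hand": 0.0854}
    - {"x": 0, "y": 0, "z": 0, "rx": 0, "ry": 0, "rz": 0, "hand": 0.0854}
    - {"x": 0, "y": 0, "z": 0, "rx": 0, "ry": 0, "rz": 0, "hand": 0.0854}
    - {"x": 0, "y": 0, "z": 0, "rx": 0, "ry": 0, "rz": 0, "hand": 0.0854}
    - {"x": 0.003, "y": 0, "z": -0.02, "rx": 0, "ry": 0, "rz": 0, "hand": 0.0854}
    - {"x": 0, "y": 0, "z": -0.03, "rx": 0, "ry": 0, "rz": 0, "hand": 0.0854}
    - {"x": 0, "y": 0, "z": -0.03, "rx": 0, "ry": 0, "rz": 0, "hand": 0.0854}
    - {"x": 0.03, "y": 0, "z": -0.03, "rx": 0, "ry": 0, "rz": 0, "hand": 0.0854}
    - {"x": 0.03, "y": 0, "z": 0, "rx": 0, "ry": 0, "rz": 0, "hand": 0.0854}
    - {"x": 0.03, "y": 0, "z": 0, "rx": 0, "ry": 0, "rz": 0, "hand": 0.0854}
    - {"x": 0, "y": 0, "z": 0, "rx": 0, "ry": 0, "rz": 0, "hand": 0.0854}

```text
time_s: 7.25
tool_pos: [0.4592, -0.0659, 0.2453]
tool_rot: [0.22, -3.13, -0.002]
ft_force: [-0.1, 0.2, -0.6]
width: 0.999
finger_force: 0.0
```

Run:
```python
from h import *
ims={"top":snap('top','t3'),"side":snap('side','s3')}
uv=[]
for c in ims:
    m,ce,s=blob(c,ims[c],[(0,5),(172,180)],[.642,-.042,.1]);uv.append(ce);print(c,ce,s)
X=cv2.triangulatePoints(P("top"),P("side"),*[np.array(x)[:,None] for x in uv]);print((X[:3]/X[3]).T.round(4),plane("top",uv[0],.107))
for c in ims: find(c,["jaw_tab","cap","jar","vise"])
cv2.imwrite('pics/c3.png',np.hstack([cv2.resize(ims["top"][115:205,265:355],(400,400),interpolation=cv2.INTER_CUBIC),cv2.resize(ims["side"][170:260,280:370],(400,400),interpolation=cv2.INTER_CUBIC)])[:,:,::-1])
go([.642,-.042,.2])
```

```text
top [304.96296296 159.52469136] [297 152  17  16 162]
side [334.92727273 199.00909091] [326 192  19  15 220]
[[ 0.6479 -0.0411  0.0945]] [ 0.64457207 -0.04090834]
top pinpoint cap 0.95 [0.5806 0.1108 0.0006]
top pinpoint cap 0.77 [ 0.6423 -0.0428  0.0855]
top pinpoint cap 0.69 [ 0.6431 -0.1787  0.005 ]
top pinpoint jar 0.66 [ 0.6199 -0.0379  0.    ]
top pinpoint jar 0.57 [ 0.6449 -0.0415  0.0846]
top pinpoint jar 0.53 [0.3236 0.4987 0.0217]
top pinpoint jar 0.49 [ 0.6432 -0.0434  0.0093]
top pinpoint vise 0.88 [ 0.6211 -0.0374  0.0028]
side pinpoint jaw_tab 0.7 [ 0.5514 -0.0509  0.1006]
side pinpoint cap 0.88 [0.5833 0.1125 0.0038]
side pinpoint cap 0.58 [ 0.646  -0.0395  0.0849]
side pinpoint cap 0.55 [0.6221 0.3501 0.0019]
side pinpoint cap 0.45 [ 0.6472 -0.1773  0.002 ]
side pinpoint jar 0.63 [ 0.6431 -0.0452  0.01  ]
side pinpoint jar 0.49 [ 0.3754 -0.384   0.0075]
side pinpoint vise 0.64 [ 0.6226 -0.0391  0.0018]
{'time_s': np.float64(7.75), 'tool_pos': array([ 0.4641, -0.0662,  0.245 ]), 'tool_rot': array([ 2.2140e-01, -3.1334e+00, -4.0000e-04]), 'ft_force': array([-0.1088, -0.2593,  0.2708]), 'width': np.float64(1.0008), 'finger_force': np.float64(0.0), 'joint_positions': array([-3.0550e-01,  3.0100e-01,  1.7621e+00,  1.0000e-04,  1.0789e+00,
       -2.0174e+00])}
tool y angle 98.08 zaxis [-4.e-04  2.e-04 -1.e+00]
shift tool [-0.1796 -0.001   0.045 ]
```

View pics/c3.png

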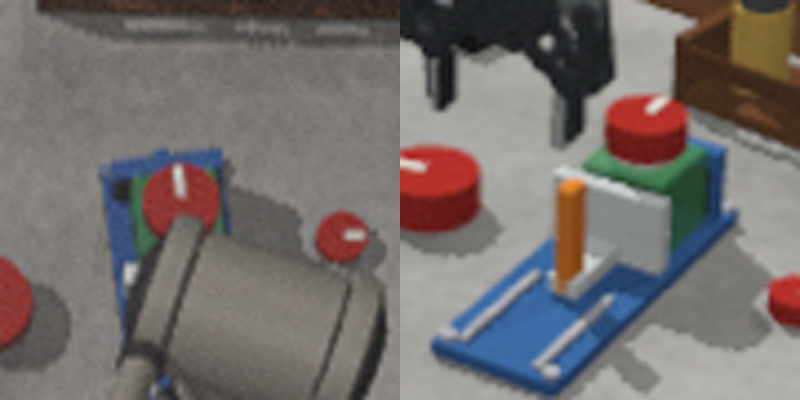

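The jar is clamped, seen in the right-hand panel with the aluminium face flush against the green body. The cap is around (645,130), tight and upright. I'll move above it and pre-rotate clockwise with open fingers.

Request:
carry_out:
  motion:
    - {"x": -0.03, "y": 0, "z": 0, "rx": 0, "ry": 0, "rz": 6, "hand": 0.0854}
    - {"x": 0, "y": 0, "z": 0, "rx": 0, "ry": 0, "rz": -6, "hand": 0.0854}
    - {"x": -0.03, "y": 0, "z": 0, "rx": 0, "ry": 0, "rz": 0, "hand": 0.0854}
    - {"x": -0.03, "y": 0, "z": 0, "rx": 0, "ry": 0, "rz": 0, "hand": 0.0854}
    - {"x": -0.03, "y": 0, "z": 0, "rx": 0, "ry": 0, "rz": 0, "hand": 0.0854}
    - {"x": -0.03, "y": 0, "z": 0, "rx": 0, "ry": 0, "rz": 0, "hand": 0.0854}
    - {"x": -0.03, "y": -0.001, "z": 0, "rx": 0, "ry": 0, "rz": 0, "hand": 0.0854}
    - {"x": 0, "y": 0, "z": 0, "rx": 0, "ry": 0, "rz": 6, "hand": 0.0854}
    - {"x": 0, "y": 0, "z": 0, "rx": 0, "ry": 0, "rz": 6, "hand": 0.0854}
    - {"x": 0, "y": 0, "z": 0, "rx": 0, "ry": 0, "rz": 6, "hand": 0.0854}
    - {"x": 0, "y": 0, "z": 0, "rx": 0, "ry": 0, "rz": 6, "hand": 0.0854}
    - {"x": 0, "y": 0, "z": 0, "rx": 0, "ry": 0, "rz": 6, "hand": 0.0854}

```text
time_s: 8.75
tool_pos: [0.6423, -0.0419, 0.2447]
tool_rot: [-0.605, -3.082, -0.0]
ft_force: [0.4, 0.6, -0.4]
width: 1.001
finger_force: 0.0
```

Request:
carry_out:
  motion:
    - {"x": 0, "y": 0, "z": 0, "rx": 0, "ry": 0, "rz": 6, "hand": 0.0854}
    - {"x": 0, "y": 0, "z": 0, "rx": 0, "ry": 0, "rz": 6, "hand": 0.0854}
    - {"x": 0, "y": 0, "z": 0.02, "rx": 0, "ry": 0, "rz": 6, "hand": 0.0854}
    - {"x": 0, "y": 0, "z": 0.02, "rx": 0, "ry": 0, "rz": 0, "hand": 0.0854}
    - {"x": 0, "y": 0, "z": 0, "rx": 0, "ry": 0, "rz": 0, "hand": 0.0854}
    - {"x": 0, "y": 0, "z": 0, "rx": 0, "ry": 0, "rz": 0, "hand": 0.0854}

```text
time_s: 9.25
tool_pos: [0.6417, -0.0419, 0.2042]
tool_rot: [-1.071, -2.95, 0.001]
ft_force: [0.0, 0.2, 0.7]
width: 1.001
finger_force: 0.0
```

Run:
```python
from h import *
b=snap('side','s4')
cv2.imwrite('pics/c4.png',cv2.resize(b[150:240,285:375],(600,600),interpolation=cv2.INTER_CUBIC)[:,:,::-1])
go([.644,-.0415,.159])
s=readout.observe();p=s["tool_pos"];f=lambda q:((pix("side",q)-[285,150])*600/90).round(0)
print("below tool",f([p[0],p[1],.111]),"cap guess",f([.644,-.0415,.111]))
find('side',['cap'])
```

```text
{'time_s': np.float64(9.3), 'tool_pos': array([ 0.6423, -0.042 ,  0.2056]), 'tool_rot': array([-1.0719e+00, -2.9528e+00, -1.0000e-04]), 'ft_force': array([-0.1193,  0.1587,  0.5184]), 'width': np.float64(1.0008), 'finger_force': np.float64(0.0), 'joint_positions': array([-1.8430e-01,  6.4140e-01,  1.3036e+00,  1.0000e-04,  1.1968e+00,
       -1.0588e+00])}
tool y angle 50.1 zaxis [-2.e-04  1.e-04 -1.e+00]
shift tool [-0.001   0.0015  0.0466]
below tool [329. 301.] cap guess [331. 300.]
side pinpoint cap 0.88 [0.5824 0.1092 0.0021]
side pinpoint cap 0.68 [ 0.6455 -0.0406  0.0841]
side pinpoint cap 0.49 [ 0.6458 -0.1785  0.0016]
```

View pics/c4.png

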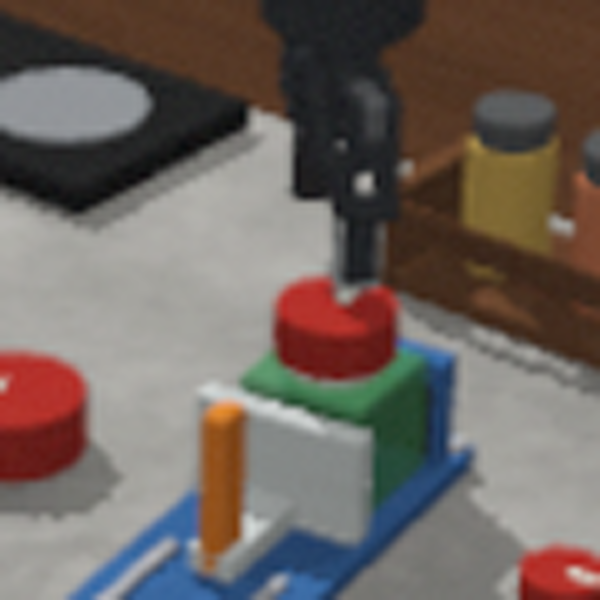

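Tool centre projects to crop (329,301), and the cap centre is about (336,300), so I'll nudge 2–3 mm, descend and grip.

Request:
carry_out:
  grip_force: 80
  motion:
    - {"x": -0.002, "y": 0.0017, "z": 0, "rx": 0, "ry": 0, "rz": 0, "hand": 0.0854}
    - {"x": 0, "y": 0, "z": 0.013, "rx": 0, "ry": 0, "rz": 0, "hand": 0.0854}
    - {"x": 0, "y": 0, "z": 0.013, "rx": 0, "ry": 0, "rz": 0, "hand": 0.0854}
    - {"x": 0, "y": 0, "z": 0.013, "rx": 0, "ry": 0, "rz": 0, "hand": 0.0854}
    - {"x": 0, "y": 0, "z": 0.01, "rx": 0, "ry": 0, "rz": 0, "hand": 0.0854}
    - {"x": 0, "y": 0, "z": 0, "rx": 0, "ry": 0, "rz": 0, "hand": 0.0854}
    - {"x": 0, "y": 0, "z": 0, "rx": 0, "ry": 0, "rz": 0, "hand": 0.0854}

```text
time_s: 9.93
tool_pos: [0.6449, -0.042, 0.1566]
tool_rot: [1.073, 2.953, 0.0]
ft_force: [0.4, -0.5, -0.2]
width: 0.996
finger_force: 0.0
```

Request:
carry_out:
  grip_force: 30
  motion:
    - {"x": 0, "y": 0, "z": 0, "rx": 0, "ry": 0, "rz": 0, "hand": 0.07}
    - {"x": 0, "y": 0, "z": 0, "rx": 0, "ry": 0, "rz": 0, "hand": 0.06}
    - {"x": 0, "y": 0, "z": 0, "rx": 0, "ry": 0, "rz": 0, "hand": 0.05}
    - {"x": 0, "y": 0, "z": 0, "rx": 0, "ry": 0, "rz": 0, "hand": 0.05}
    - {"x": 0, "y": 0, "z": 0, "rx": 0, "ry": 0, "rz": 0, "hand": 0.05}

```text
time_s: 10.35
tool_pos: [0.645, -0.0424, 0.1577]
tool_rot: [1.072, 2.951, -0.0]
ft_force: [-1.4, -2.2, 6.3]
width: 0.684
finger_force: 32.0
```

Request:
carry_out:
  grip_force: 70
  motion:
    - {"x": 0, "y": 0, "z": 0, "rx": 0, "ry": 0, "rz": 0, "hand": 0.045}
    - {"x": 0, "y": 0, "z": 0, "rx": 0, "ry": 0, "rz": 0, "hand": 0.045}
    - {"x": 0, "y": 0, "z": 0, "rx": 0, "ry": 0, "rz": -3, "hand": 0.045}
    - {"x": 0, "y": 0, "z": 0, "rx": 0, "ry": 0, "rz": -3, "hand": 0.045}
    - {"x": 0, "y": 0, "z": 0, "rx": 0, "ry": 0, "rz": -3, "hand": 0.045}
    - {"x": 0, "y": 0, "z": 0, "rx": 0, "ry": 0, "rz": -3, "hand": 0.045}
    - {"x": 0, "y": 0, "z": 0, "rx": 0, "ry": 0, "rz": -3, "hand": 0.045}
    - {"x": 0, "y": 0, "z": 0, "rx": 0, "ry": 0, "rz": 0, "hand": 0.045}

```text
time_s: 11.02
tool_pos: [0.645, -0.0426, 0.1581]
tool_rot: [0.675, 3.066, -0.0]
ft_force: [-2.9, -1.9, 7.9]
width: 0.678
finger_force: 73.3
```

```bash
python3 -c "
from h import *
go([.645,-.042,.157]);print(readout.observe()['ft_torque'])
b=snap('side','s5');find('side',['jar','cap'])
cv2.imwrite('pics/c5.png',cv2.resize(b[150:240,285:375],(600,600),interpolation=cv2.INTER_CUBIC)[:,:,::-1])"
```

```text
{'time_s': np.float64(11.0167), 'tool_pos': array([ 0.645 , -0.0426,  0.1581]), 'tool_rot': array([ 6.7510e-01,  3.0659e+00, -3.0000e-04]), 'ft_force': array([-2.9113, -1.9313,  7.8834]), 'width': np.float64(0.6778), 'finger_force': np.float64(73.2894), 'joint_positions': array([-1.8430e-01,  6.9400e-01,  1.3458e+00, -3.0000e-04,  1.0996e+00,
       -1.3214e+00])}
tool y angle 65.16 zaxis [ 2.1e-03 -6.0e-04 -1.0e+00]
shift tool [0.0003 0.0005 0.0011]
[-0.2123663   0.43342528 -0.25230252]
side pinpoint jar 0.71 [ 0.6414 -0.0434  0.0126]
side pinpoint cap 0.64 [ 6.44e-01 -1.77e-01  4.00e-04]
side pinpoint cap 0.62 [ 0.6458 -0.0416  0.0871]
side pinpoint cap 0.57 [0.5833 0.1137 0.0022]
```

View pics/c5.png

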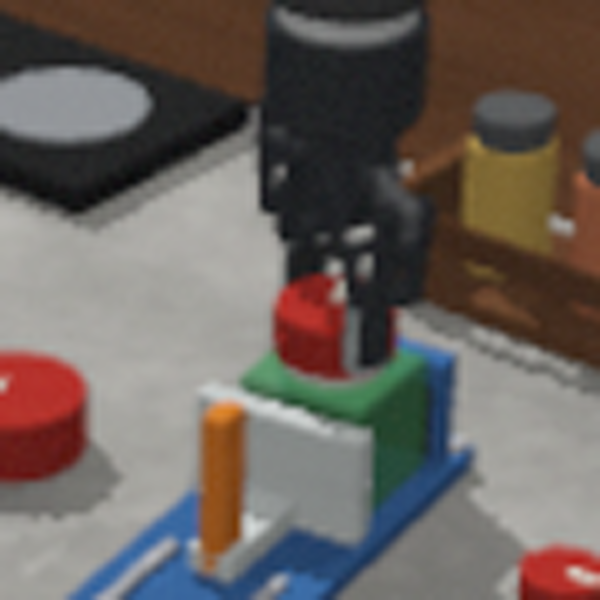

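The pads hold the cap at (335,330) and the jar is still square in the vise. I'll continue to 55° in all.

Request:
carry_out:
  motion:
    - {"x": 0, "y": 0, "z": 0, "rx": 0, "ry": 0, "rz": -4, "hand": 0.045}
    - {"x": 0, "y": 0, "z": 0, "rx": 0, "ry": 0, "rz": -4, "hand": 0.045}
    - {"x": 0, "y": 0, "z": 0, "rx": 0, "ry": 0, "rz": -4, "hand": 0.045}
    - {"x": 0, "y": 0, "z": 0, "rx": 0, "ry": 0, "rz": -4, "hand": 0.045}
    - {"x": 0, "y": 0, "z": 0, "rx": 0, "ry": 0, "rz": -4, "hand": 0.045}
    - {"x": 0, "y": 0, "z": 0, "rx": 0, "ry": 0, "rz": -4, "hand": 0.045}
    - {"x": 0, "y": 0, "z": 0, "rx": 0, "ry": 0, "rz": -4, "hand": 0.045}
    - {"x": 0, "y": 0, "z": 0, "rx": 0, "ry": 0, "rz": -4, "hand": 0.045}
    - {"x": 0, "y": 0, "z": 0, "rx": 0, "ry": 0, "rz": -4, "hand": 0.045}
    - {"x": 0, "y": 0, "z": 0, "rx": 0, "ry": 0, "rz": -4, "hand": 0.045}
    - {"x": 0, "y": 0, "z": 0, "rx": 0, "ry": 0, "rz": 0, "hand": 0.045}
    - {"x": 0, "y": 0, "z": 0, "rx": 0, "ry": 0, "rz": 0, "hand": 0.045}

```text
time_s: 12.17
tool_pos: [0.6447, -0.0426, 0.1581]
tool_rot: [-0.411, 3.114, -0.001]
ft_force: [-4.5, -1.7, 9.3]
width: 0.679
finger_force: 73.4
```

Request:
carry_out:
  motion:
    - {"x": 0, "y": 0, "z": -0.001, "rx": 0, "ry": 0, "rz": 0, "hand": 0.045}
    - {"x": 0, "y": 0, "z": -0.001, "rx": 0, "ry": 0, "rz": 0, "hand": 0.045}
    - {"x": 0, "y": 0, "z": -0.001, "rx": 0, "ry": 0, "rz": 0, "hand": 0.045}
    - {"x": 0, "y": 0, "z": 0, "rx": 0, "ry": 0, "rz": 0, "hand": 0.045}

```text
time_s: 12.5
tool_pos: [0.6445, -0.0423, 0.1587]
tool_rot: [0.411, -3.114, -0.0]
ft_force: [0.4, -2.9, -4.0]
width: 0.674
finger_force: 75.7
```

```bash
python3 -c "
from h import *
go([.645,-.042,.157]);print(readout.observe()['ft_torque'])"
```

```text
{'time_s': np.float64(12.5), 'tool_pos': array([ 0.6445, -0.0423,  0.1587]), 'tool_rot': array([ 4.1110e-01, -3.1137e+00, -2.0000e-04]), 'ft_force': array([ 0.3735, -2.9254, -4.0322]), 'width': np.float64(0.6741), 'finger_force': np.float64(75.685), 'joint_positions': array([-1.8400e-01,  6.9360e-01,  1.3445e+00, -2.0000e-04,  1.1044e+00,
       -2.0172e+00])}
tool y angle 105.04 zaxis [-8.e-04  0.e+00 -1.e+00]
shift tool [-0.0005  0.0001  0.0017]
[-0.59479628  0.04918569 -0.28814053]
```

Request:
carry_out:
  motion:
    - {"x": 0, "y": 0, "z": 0, "rx": 0, "ry": 0, "rz": -2, "hand": 0.045}
    - {"x": 0, "y": 0, "z": 0, "rx": 0, "ry": 0, "rz": -2, "hand": 0.045}
    - {"x": 0, "y": 0, "z": 0, "rx": 0, "ry": 0, "rz": 0, "hand": 0.045}

```text
time_s: 12.75
tool_pos: [0.6445, -0.0423, 0.1588]
tool_rot: [0.521, -3.097, -0.0]
ft_force: [-0.5, -3.6, -4.2]
width: 0.678
finger_force: 75.6
```

```bash
python3 -c "
from h import *
go([.645,-.042,.157]);print(readout.observe()['ft_torque'])
b=snap('side','s6');find('side',['jar','cap'])
cv2.imwrite('pics/c6.png',cv2.resize(b[175:235,305:365],(600,600),interpolation=cv2.INTER_CUBIC)[:,:,::-1])"
```

```text
{'time_s': np.float64(12.75), 'tool_pos': array([ 0.6445, -0.0423,  0.1588]), 'tool_rot': array([ 5.2130e-01, -3.0971e+00, -1.0000e-04]), 'ft_force': array([-0.5329, -3.6066, -4.219 ]), 'width': np.float64(0.6778), 'finger_force': np.float64(75.6475), 'joint_positions': array([-1.8400e-01,  6.9350e-01,  1.3445e+00, -3.0000e-04,  1.1045e+00,
       -2.0882e+00])}
tool y angle 109.11 zaxis [-9.e-04 -1.e-04 -1.e+00]
shift tool [-0.0006  0.0001  0.0018]
[-0.59865152  0.06185792 -0.33220674]
side pinpoint jar 0.73 [ 0.6452 -0.0438  0.0122]
side pinpoint cap 0.7 [0.5828 0.1101 0.0032]
side pinpoint cap 0.65 [ 0.6508 -0.1776 -0.0013]
side pinpoint cap 0.51 [ 0.6453 -0.0407  0.087 ]
```

View pics/c6.png

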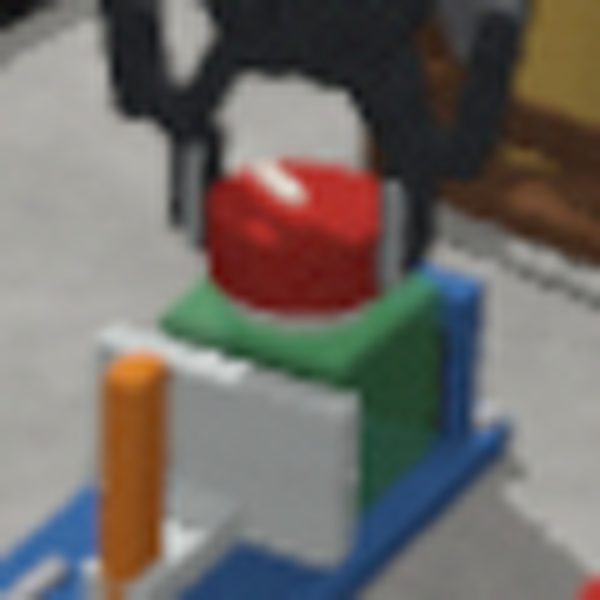

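The jar is still square and clamped, and the cap's white bar runs from crop (300,192) to (258,165). I'll compute the cap's turn from that.

Run:
```python
from h import *
im=cv2.imread("pics/s6.png");s3=cv2.imread("pics/s3.png")
for n,i in(("now",im),("before",s3)):
    hsv=cv2.cvtColor(i,cv2.COLOR_BGR2HSV);u=pix("side",[.645,-.042,.111]).astype(int)
    m=np.zeros(i.shape[:2],np.uint8);m[u[1]-8:u[1]+7,u[0]-7:u[0]+8]=1
    g=i[:,:,1].astype(float)*m; ys,xs=np.nonzero(g>105);print(n,u,len(xs),list(zip(xs,ys,g[ys,xs].astype(int)))[:40])
for a,b in(((300,192),(258,165)),((303,200),(256,166))):
    f=lambda x,y:(304.5+x/10,174.5+y/10)
    p,q=plane("side",f(*a),.111),plane("side",f(*b),.111);d=q-p;print(p,q,np.degrees(np.arctan2(d[1],d[0])))
# s3 crop c3 bar: from (650,110) to (672,97), scale 400/90
f=lambda x,y:(279.5+(x-400)*.225,169.5+y*.225)
p,q=plane("side",f(648,112),.111),plane("side",f(670,97),.111);d=q-p;print(p,q,np.degrees(np.arctan2(d[1],d[0])))
```

```text
now [334 194] 92 [(np.int64(327), np.int64(186), np.int64(143)), (np.int64(328), np.int64(186), np.int64(167)), (np.int64(329), np.int64(186), np.int64(168)), (np.int64(330), np.int64(186), np.int64(170)), (np.int64(331), np.int64(186), np.int64(170)), (np.int64(332), np.int64(186), np.int64(170)), (np.int64(333), np.int64(186), np.int64(171)), (np.int64(334), np.int64(186), np.int64(171)), (np.int64(335), np.int64(186), np.int64(172)), (np.int64(336), np.int64(186), np.int64(172)), (np.int64(337), np.int64(186), np.int64(170)), (np.int64(338), np.int64(186), np.int64(171)), (np.int64(339), np.int64(186), np.int64(169)), (np.int64(340), np.int64(186), np.int64(139)), (np.int64(327), np.int64(187), np.int64(125)), (np.int64(328), np.int64(187), np.int64(159)), (np.int64(329), np.int64(187), np.int64(171)), (np.int64(330), np.int64(187), np.int64(170)), (np.int64(331), np.int64(187), np.int64(169)), (np.int64(332), np.int64(187), np.int64(171)), (np.int64(333), np.int64(187), np.int64(172)), (np.int64(334), np.int64(187), np.int64(174)), (np.int64(335), np.int64(187), np.int64(174)), (
[... 2207 characters left out ...]
(188), np.int64(164)), (np.int64(329), np.int64(188), np.int64(174)), (np.int64(330), np.int64(188), np.int64(173)), (np.int64(331), np.int64(188), np.int64(171)), (np.int64(332), np.int64(188), np.int64(171)), (np.int64(333), np.int64(188), np.int64(172)), (np.int64(334), np.int64(188), np.int64(171)), (np.int64(335), np.int64(188), np.int64(172)), (np.int64(336), np.int64(188), np.int64(171)), (np.int64(337), np.int64(188), np.int64(170)), (np.int64(338), np.int64(188), np.int64(170))]
[ 0.65023835 -0.03621627] [ 0.655777   -0.01489922] 75.43530490644905
[ 0.64664476 -0.04019651] [ 0.65481719 -0.01483684] 72.137901633607
[ 0.64663745 -0.04220083] [ 0.67506395 -0.04028685] 3.851965405122496
```

Request:
carry_out:
  motion:
    - {"x": 0, "y": -0.0006, "z": 0, "rx": 0, "ry": 0, "rz": 0, "hand": 0.045}
    - {"x": 0, "y": 0, "z": -0.001, "rx": 0, "ry": 0, "rz": 0, "hand": 0.045}
    - {"x": 0, "y": 0, "z": -0.001, "rx": 0, "ry": 0, "rz": 0, "hand": 0.045}
    - {"x": 0, "y": 0, "z": 0, "rx": 0, "ry": 0, "rz": 0, "hand": 0.045}

```text
time_s: 13.23
tool_pos: [0.6446, -0.0422, 0.1615]
tool_rot: [0.52, -3.098, -0.001]
ft_force: [-2.1, -1.0, -2.8]
width: 0.674
finger_force: 76.0
```

Freed: the tool rose about 2.7 mm and the force dropped. I'll lift on.

Request:
carry_out:
  motion:
    - {"x": 0, "y": 0, "z": -0.002, "rx": 0, "ry": 0, "rz": 0, "hand": 0.045}
    - {"x": 0, "y": 0, "z": -0.002, "rx": 0, "ry": 0, "rz": 0, "hand": 0.045}
    - {"x": 0, "y": 0, "z": -0.003, "rx": 0, "ry": 0, "rz": 0, "hand": 0.045}
    - {"x": 0, "y": 0, "z": -0.003, "rx": 0, "ry": 0, "rz": 0, "hand": 0.045}
    - {"x": 0, "y": 0, "z": 0, "rx": 0, "ry": 0, "rz": 0, "hand": 0.045}

```text
time_s: 13.65
tool_pos: [0.6456, -0.0425, 0.1729]
tool_rot: [-0.52, 3.095, -0.001]
ft_force: [0.5, 0.1, 0.1]
width: 0.678
finger_force: 76.3
```

Request:
carry_out:
  motion:
    - {"x": 0, "y": 0, "z": -0.006, "rx": 0, "ry": 0, "rz": 0, "hand": 0.045}
    - {"x": 0, "y": 0, "z": -0.007, "rx": 0, "ry": 0, "rz": 0, "hand": 0.045}
    - {"x": 0, "y": 0, "z": -0.007, "rx": 0, "ry": 0, "rz": 0, "hand": 0.045}
    - {"x": 0, "y": 0, "z": -0.006, "rx": 0, "ry": 0, "rz": 0, "hand": 0.045}
    - {"x": 0, "y": 0, "z": 0, "rx": 0, "ry": 0, "rz": 0, "hand": 0.045}
    - {"x": 0, "y": 0, "z": 0, "rx": 0, "ry": 0, "rz": 0, "hand": 0.045}
    - {"x": 0, "y": 0, "z": 0, "rx": 0, "ry": 0, "rz": 0, "hand": 0.045}
    - {"x": 0, "y": 0, "z": 0, "rx": 0, "ry": 0, "rz": 0, "hand": 0.045}

```text
time_s: 14.32
tool_pos: [0.6446, -0.0426, 0.1969]
tool_rot: [0.52, -3.098, -0.001]
ft_force: [-0.1, -1.2, 0.2]
width: 0.678
finger_force: 76.3
```

```bash
python3 -c "
from h import *
st();b=snap('side','s7');find('side',['jar','cap','jaw_tab'])
cv2.imwrite('pics/c7.png',cv2.resize(b[150:240,285:375],(600,600),interpolation=cv2.INTER_CUBIC)[:,:,::-1])"
```

```text
{'time_s': np.float64(14.3167), 'tool_pos': array([ 0.6446, -0.0426,  0.1969]), 'tool_rot': array([ 5.1990e-01, -3.0975e+00, -6.0000e-04]), 'ft_force': array([-0.1385, -1.1767,  0.1807]), 'width': np.float64(0.6777), 'finger_force': np.float64(76.2528), 'joint_positions': array([-1.8450e-01,  6.5410e-01,  1.3051e+00,  1.0000e-04,  1.1832e+00,
       -2.0880e+00])}
side pinpoint jar 0.96 [ 0.6417 -0.0436  0.0132]
side pinpoint cap 0.79 [ 0.6446 -0.04    0.122 ]
side pinpoint cap 0.74 [0.5838 0.1112 0.0032]
side pinpoint cap 0.61 [ 0.6477 -0.1761  0.0011]
side pinpoint jaw_tab 0.69 [ 0.5487 -0.0526  0.1009]
```

View pics/c7.png

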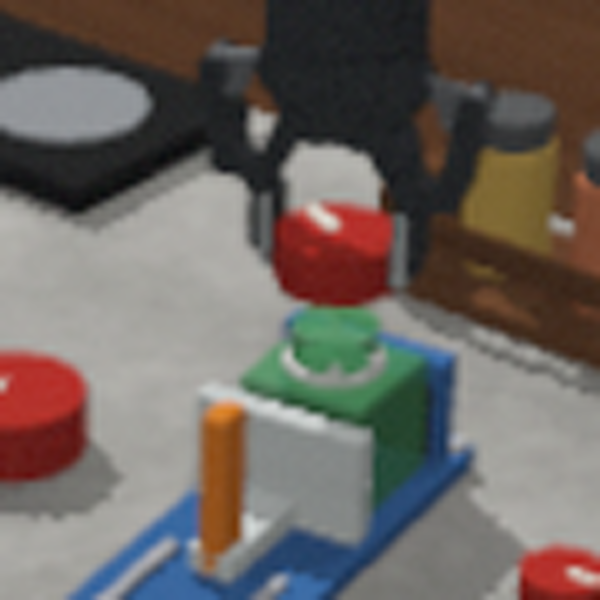

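The cap is held level at (335,250), clear of the jar's mouth at (335,320), with the jar square and clamped. It is 37–38 mm above its closed height, so I'm handing in.

```bash
python3 -c "
from h import *
print(hand_in())"
```

```text
the job is handed in; nothing more can be done
None
```

The job is handed in, with no verdict returned: the jar is clamped, the cap was turned about 59° (0.98–1.03 rad) and came free, and it is held level about 38 mm above its closed height.

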